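# Fish the freshness canister out of the empty cereal bin

### The arm

A 7-joint arm with a two-finger parallel gripper is mounted at the origin on the work surface. World frame = base frame: x ahead of the robot, y to its left, z up, the work surface at z = 0. Lengths are in m, angles in rad, forces in N, time in s.
With the tool pointing down it reaches from about 0.425 to 0.925 m from the base axis. Payload 6.8 kg.
Tool frame: the origin (TCP) lies on the front face of the gripper's body, between the roots of the fingers; the fingertips stand 73 mm ahead of it and the grasp point (between the pads) lies 54 mm ahead of it; z points along the fingers, x is the direction in which the jaws open and shut, and the axes are right-handed (so a half turn about z gives the same grasp; the last joint's range is limited). The gripper opens to 85 mm and grips with 20 to 120 N. Pads are 22 mm wide; open, the fingers measure 114 mm over their backs; the gripper's body (76 mm by 85 mm) begins 54 mm behind the grasp point. The pads swing forward as they close: fully open they stand 13 mm farther back than shut.
Start: joints at [-1.394, 0.477, 0.022, 1.555, -0.011, 1.109, -0.083], TCP at [0.19, 0.648, 0.304] pointing down, gripper open.
Joint ranges: [-2.96, 2.96], [-0.34, 2.1], [-1.41, 1.46], [0.24, 2.44], [-1.37, 4.51], [0.17, 1.92], [-2.96, 2.96]. Speed limits (rad/s): [2.39, 2.39, 3.14, 3.14, 3.14, 3.14, 3.14].

### API

Orientations are given as [roll, pitch, yaw] about the fixed x, y, z axes, in that order (R = Rz(yaw) Ry(pitch) Rx(roll)).
In Python, from rig import get_obs, grab_frame, sign_off, find_in, pinpoint gives the robot as it stands.
- The arm moves only by the shell command python3 -m crank 'ROWS'. ROWS is JSON, a list of rows, each a list of 5 numbers: the opening, from 0 (shut) to 1 (fully open), then the shift along the tool's x, y, z in m, then the turn about the tool's z in rad. In form: [[jaw, x, y, z, twist], ...]. A call has 1 to 8 rows; each row shifts and turns the commanded pose from where the row before left it, along the tool's axes as they then stand; what a row does not reach is not made up. A row lasts 1/10 s, in which the tool goes at most 50 mm and 8.59 degrees, less where a joint would pass 70% of its speed; a pose out of reach is approached as far as the arm can. A call is refused whole if a number of a shift passes 0.05 or a number of a turn 0.15, either way. A call with a gripper value outside its range is refused whole. The fingers move at their own pace and stop on an object; the grip force is fixed at half the most. Time passes only in rows, so rows that do not move let the fingers close. It gives the time, the measured TCP pose, the force and the opening at its end, in the units of the state.
- get_obs(): the state, without advancing time (a new reading comes with each control period).
- grab_frame(name): name is "side" or "top"; returns a dict with "pixels" (420x560x3 uint8, red, green, blue), "depth" (420x560 float32, m along the optical axis (not along the pixel's ray), 0 where there is no reading), "mtx" (3x3 intrinsics, pixels), "extrinsics" (4x4, takes a point from camera to world coordinates). Camera axes: x right, y down, z forward; pixel columns grow to the right and rows downward; lengths in m; the calibration is good to about 2 mm. A picture is of the moment at which its call begins.
- sign_off(): hands the job in, once; it reports no verdict.
Trained networks look in a picture, given as the dict that the camera call returned (one of the last four; its "shot" number tells which), for a name from the list of things; names that differ only in an ending like _2 or _b are one class to them, and where a whole thing is asked for, a point or a joint stands for the part that bears it (a point fixed in the world has none). Each returns a list of dicts, best first, with "score" (0 to 1); they miss things now and then, are a little off and sometimes report something else, mostly with a low value. They report only what shows in the picture. A call takes as long as a camera call. They do not tell look-alikes from the thing itself.
- find_in(picture, query): "bbox" ([centre column, centre row, width, height] in pixels, round what is visible of it).
- pinpoint(picture, query): "uv" ([column, row] in pixels: a listed point, or the origin of a listed thing).
The state is a dict: "clock": time; "q": joint angles; "qd": joint speeds; "joint_torque": joint torques, N m; "position": TCP position; "tcp_rot": TCP orientation; "wrist_force": force on the tool from outside, world axes, zero at the start; "wrist_torque": the same for the moment, N m; "opening": opening from 0.0 (shut) to 1.0 (fully open).
Only numpy, scipy, OpenCV 4.12 (cv2) and the standard library are available. Lean on these libraries where they do the work, as an engineer would, in place of code of your own. Each camera call takes 0.05 s, during which the arm holds its last target. There are 200 camera calls.

### The job

The cereal bin is empty and due for washing, but its steel freshness canister is still at the bottom. Take the long double hook from its stand, feel for the canister's loose wire bail, which has flopped over to one side or the other, lift the canister out by the bail with the hook only (the gripper must not touch the canister), and set it gently down upright on the middle of the plate. Then unhook it and hang the hook back on its stand as it was, leaving the tumbler, sugar pot and milk jug alone.

Things in the scene. Friction and masses are not known exactly. Their poses are not given: they have to be found in the camera images.
- bin: Fixed clear-plastic cereal bin, open only at the top, thin steel rim, black bottom. Inside 180 mm long (its x) by 70 mm wide (its y); walls 4 mm; inner floor 4 mm above the counter, rim 134 mm above the counter. Origin: centre of the underside; z up. Too narrow for a hand. The canister stands within 10 mm of its middle.
- can_center (a point): Centre of the loose steel canister in the bin: a plain round can, 48 mm diameter, 38 mm high (this point 19 mm above its underside), z up, its x within 0.15 rad of the bin's x; 0.2 to 0.4 kg. It carries a swinging wire bail, see bail_pivot.
- bail_pivot (a point): On the canister's axis, 28 mm above its underside, canister's axes: middle of the bail's hinge line (along y). Wire 4 mm thick; straight top bar along y, 56 mm long, 42 mm from the hinge. It swings freely and falls against a stop 1.2 rad from upright, towards +x or -x: which is not told, feel or look. There the bar's centre is 39 mm out from the axis and 15 mm above this point.
- picker_grip (a point): Handle centre of the double hook, a loose upright tool, 0.12 kg, 172 mm tall. Handle: square dark wooden bar 18 x 18 mm, 58 mm tall, sides along x and y, z up; this point is 143 mm above the tool's lowest point. Right under the handle a steel cross-bar along y, 44 mm long, 8 mm wide, 6 mm high, its underside 35 mm below this point; then a shank 6 mm thick, on the axis.
- picker_foot (a point): Lowest point of the double hook, on its axis, same axes as picker_grip. The shank ends here in a horizontal foot wire, 5 mm thick (top face 5 mm above this point), along x; at both ends, 15 mm from the axis in +x and -x, a lip 4 mm thick turns up to 14.5 mm above this point. So each side has an upward-open throat 10 mm wide between shank and lip.
- stand_rest (a point): Fixed steel stand: point midway between its two fork prongs, level with their tops, 120 mm above the counter. Prongs along x, gap 20 mm, open end at -x (end stops 6 mm high, 20 mm from here), column at +x; nothing higher than 126 mm. The hook hangs with its cross-bar across the prongs (hook's x along stand's x, either way), handle centre 35 mm above this point; it comes out straight up.
- plate: Fixed round white plate on the counter, 156 mm diameter. Origin: centre of its underside; the flat top is 10 mm above it.
- tumbler: Loose glass tumbler, 68 mm diameter, 95 mm high. Origin: centre of underside. Leave alone.
- sugar_pot: Loose white lidded sugar pot, 92 mm diameter, 72 mm high. Origin: centre of underside. Leave alone.
- milk_jug: Loose white mug-like milk jug, 76 mm diameter, 85 mm high, handle at its +y. Origin: centre of underside. Leave alone.
Things that resemble listed ones, but are neither listed nor needed, are in the scene too. Several things look just like the plate: the one meant starts farthest to the robot's right. There is more than one size of the part that bears picker_grip; the job needs the smaller.

How it is judged:
By the outcome, as a careful person would: the job done as asked, in the order asked, and still so for the second after the job is handed in, with the robot touching nothing.
It also fails if it takes over 72 s, if anything falls off the work surface, if the arm or the gripper's body presses on something with over 40 N, if the wrist force passes 120 N, or if a joint passes its speed limit or range.

## Working session

There is one attempt and no reset: what is moved stays moved. The work goes in short steps, Python scripts to look and compute and a shell command to move; the robot and the scene stay as the last step left them, time stands still between calls to the robot, and variables do not carry over. Pictures are saved under pics/ and viewed, about 8 in all and at most 12, crops included, and the job is handed in when it is done.

```bash
mkdir -p pics; cat > h.py <<'E'
import numpy as np, cv2
from rig import *
def ray(p,uv):
    E=p["extrinsics"];d=np.linalg.inv(p["mtx"])@np.array([uv[0],uv[1],1.]);return E[:3,3],E[:3,:3]@d
def atz(p,uv,z):
    o,d=ray(p,uv);return o+d*(z-o[2])/d[2]
def dep(p,uv):
    o,d=ray(p,uv);u,v=int(round(uv[0])),int(round(uv[1]));return o+d*p["depth"][v,u]
def proj(p,X):
    E=np.linalg.inv(p["extrinsics"]);c=E[:3,:3]@np.array(X)+E[:3,3];q=p["mtx"]@c;return q[:2]/q[2]
def save(p,n,crop=None,s=1):
    im=p["pixels"][:,:,::-1]
    if crop: a,b,c,d=crop; im=im[b:d,a:c]
    cv2.imwrite("pics/"+n,cv2.resize(im,None,fx=s,fy=s,interpolation=cv2.INTER_CUBIC))
E
python3 - <<'E'
from h import *
np.set_printoptions(precision=3,suppress=True)
Z=dict(bin=0,can_center=.023,bail_pivot=.032,picker_grip=.155,picker_foot=.012,stand_rest=.12,plate=0,tumbler=0,sugar_pot=0,milk_jug=0)
for n in("side","top"):
    p=grab_frame(n);save(p,n+"0.png",s=1.4);print(n,p["extrinsics"][:3,3],p["extrinsics"][:3,2])
    for k,z in Z.items():
        for r in pinpoint(p,k)[:4]:
            print(k,round(r["score"],2),np.round(r["uv"]),atz(p,r["uv"],z))
s=get_obs();print(s["clock"],s["position"],s["tcp_rot"])
E
```

```text
side [ 0.486 -0.542  0.738] [ 0.099  0.666 -0.739]
bin 0.71 [300. 256.] [ 0.601 -0.018  0.   ]
can_center 0.7 [294. 254.] [ 0.587 -0.028  0.023]
can_center 0.42 [333. 180.] [0.726 0.19  0.023]
bail_pivot 0.79 [298. 250.] [ 0.595 -0.027  0.032]
picker_grip 0.81 [249. 123.] [0.525 0.29  0.155]
picker_grip 0.81 [205. 114.] [0.418 0.344 0.155]
picker_grip 0.6 [253. 132.] [0.529 0.25  0.155]
picker_foot 0.93 [217. 177.] [0.427 0.26  0.012]
picker_foot 0.65 [258. 163.] [0.54  0.301 0.012]
stand_rest 0.91 [251. 131.] [0.529 0.304 0.12 ]
stand_rest 0.21 [378. 340.] [ 0.678 -0.288  0.12 ]
plate 0.96 [220. 308.] [ 0.416 -0.124  0.   ]
plate 0.58 [188. 232.] [0.35 0.09 0.  ]
plate 0.52 [296. 248.] [ 0.597  0.005 -0.   ]
tumbler 0.87 [378. 340.] [ 0.715 -0.239  0.   ]
sugar_pot 0.98 [370. 262.] [ 0.753 -0.06   0.   ]
milk_jug 0.59 [334. 179.] [0.738 0.218 0.   ]
milk_jug 0.38 [251. 134.] [0.535 0.452 0.   ]
top [ 0.436 -0.003  0.946] [ 0.119  0.019 -0.993]
bin 0.55 [292. 184.] [ 0.607 -0.014  0.   ]
can_center 0.85 [295. 190.] [ 0.59  -0.02   0.023]
bail_pivot 0.77 [299. 183.] [ 0.602 -0.028  0.032]
picker_grip 0.85 [125. 211.] [0.534 0.292 0.155]
picker_grip 0.76 [117. 271.] [0.426 0.304 0.155]
picker_grip 0.54 [150. 219.] [0.518 0.246 0.155]
picker_foot 0.86 [150. 221.] [0.53  0.292 0.012]
picker_foot 0.76 [155. 272.] [0.42  0.279 0.012]
stand_rest 0.64 [133. 217.] [0.527 0.29  0.12 ]
stand_rest 0.38 [308. 123.] [ 0.704 -0.044  0.12 ]
plate 0.66 [429. 212.] [ 0.542 -0.308  0.   ]
plate 0.61 [238. 308.] [0.344 0.104 0.   ]
plate 0.59 [344. 274.] [ 0.412 -0.12   0.   ]
tumbler 0.63 [397. 130.] [ 0.723 -0.246  0.   ]
sugar_pot 0.79 [306. 123.] [ 0.743 -0.048  0.   ]
milk_jug 0.84 [188. 126.] [0.742 0.216 0.   ]
1.1 [0.19  0.648 0.304] [-3.142 -0.     1.286]
```

View pics/side0.png

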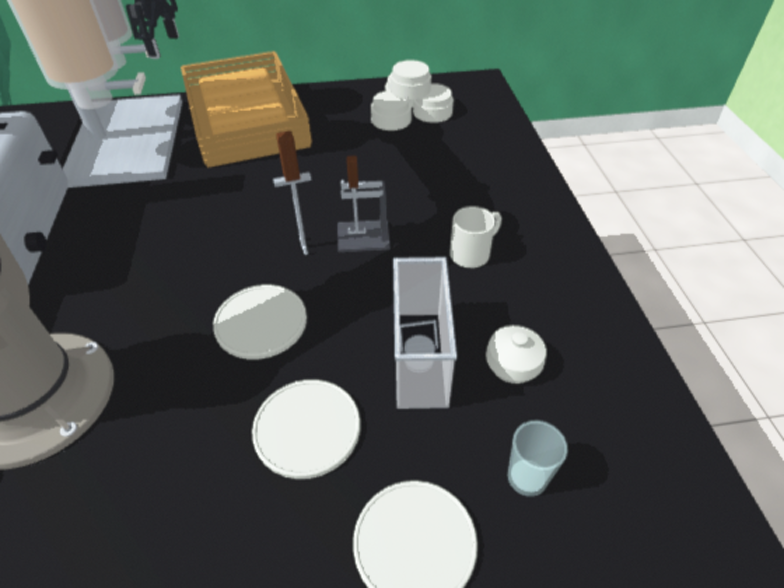

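View pics/top0.png

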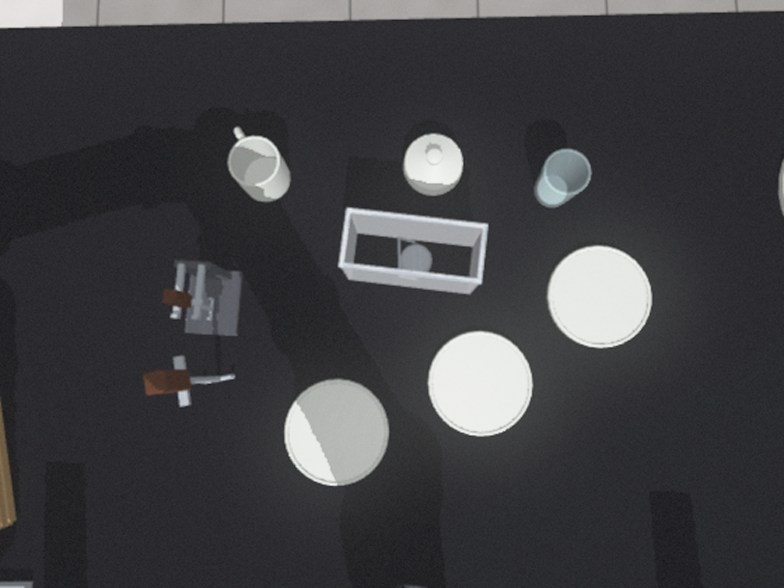

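The images show the bin near (0.60,-0.02) with its long axis close to world y. The bail has flopped towards world +y: top view at about (400,258), left of the can at (415,258). The small hook hangs in the stand at (0.53,0.29). A white sliver at the top view's right edge, (782,190), has to be checked as a possible farther-right plate. Next I'll measure from depth.

```bash
python3 - <<'E'
from h import *
np.set_printoptions(precision=3,suppress=True)
P={}
for n in("top","side"):
    p=grab_frame(n);P[n]=p
    v,u=np.mgrid[:420,:560];K=p["mtx"];d=p["depth"]
    c=np.stack([(u-K[0,2])/K[0,0]*d,(v-K[1,2])/K[1,1]*d,d],-1);W=c@p["extrinsics"][:3,:3].T+p["extrinsics"][:3,3];W[d==0]=np.nan
    def box(name,x0,x1,y0,y1,z0,z1):
        m=(W[...,0]>x0)&(W[...,0]<x1)&(W[...,1]>y0)&(W[...,1]<y1)&(W[...,2]>z0)&(W[...,2]<z1)
        q=W[m]
        if len(q)<5: print(n,name,len(q));return
        r=cv2.minAreaRect((q[:,:2]*1000).astype(np.float32));print(n,name,len(q),np.round(r[0],1),np.round(r[1],1),round(r[2],1),"zmed",np.median(q[:,2]), "mean",q.mean(0))
    box("rim",.45,.75,-.15,.15,.125,.145)
    box("handleS",.49,.58,.25,.34,.17,.2)
    box("handleSz",.49,.58,.25,.34,.145,.2)
    box("prongs",.47,.6,.22,.36,.108,.13)
    box("col",.47,.6,.22,.36,.02,.1)
    box("base",.45,.62,.22,.36,.004,.02)
    box("handleL",.38,.47,.25,.36,.19,.28)
    box("can",.56,.65,-.1,.08,.034,.05)
    for a,b in((.54,-.31),(.41,-.12),(.344,.104)): box("plate",a-.1,a+.1,b-.1,b+.1,.006,.02)
    if n=="top":
        print("sliver");print(W[100:160:6,550:560:3])
save(P["top"],"t1.png",(220,130,360,220),5)
x=cv2.resize(P["top"]["pixels"][90:190,460:560,::-1],None,fx=4,fy=4);y=cv2.resize(P["top"]["pixels"][170:290,90:210,::-1],None,fx=3.333,fy=3.333)
cv2.imwrite("pics/t2.png",np.hstack([x,y[:400,:400]]))
E
```

```text
top rim 1163 [599.6 -18.7] [192.3  83. ] 82.1 zmed 0.1339579250173225 mean [ 0.6   -0.019  0.134]
top handleS 134 [529.4 288.3] [18.7 17.5] 85.9 zmed 0.18338755983293903 mean [0.529 0.287 0.182]
top handleSz 186 [529.4 288.3] [18.7 17.5] 85.9 zmed 0.1823092475934196 mean [0.529 0.285 0.175]
top prongs 511 [546.6 287.8] [50.5 80.4] 85.1 zmed 0.11935288809119049 mean [0.552 0.284 0.119]
top col 177 [548.2 280.2] [67.2 50.7] 6.7 zmed 0.0561282798193089 mean [0.569 0.276 0.056]
top base 1348 [534.2 289.7] [138.3 167.3] 89.3 zmed 0.009938184791936922 mean [0.535 0.282 0.01 ]
top handleL 456 [424.  278.2] [25.8 26.6] 9.8 zmed 0.24417307572869562 mean [0.424 0.273 0.234]
top can 576 [598.9 -10.9] [168.9  75.9] 82.1 zmed 0.04179051548753937 mean [ 0.605 -0.015  0.042]
top plate 4199 [ 542.5 -299. ] [161.3 155.2] 79.3 zmed 0.010255913945567241 mean [ 0.541 -0.302  0.01 ]
top plate 4330 [ 413.7 -117.2] [154.  154.4] 71.3 zmed 0.010198652852357937 mean [ 0.413 -0.118  0.01 ]
top plate 4371 [327.7 100.2] [154.7 189.6] 81.6 zmed 0.0102574633054493 mean [0.343 0.098 0.01 ]
sliver
[[[ 0.785 -0.584 
[... 1386 characters left out ...]
 0.119]
side col 163 [554.7 275. ] [66.8 51.4] 17.2 zmed 0.06070964345278518 mean [0.562 0.272 0.061]
side base 690 [534.9 277. ] [ 99.2 141.8] 85.2 zmed 0.010258782181209736 mean [0.538 0.28  0.01 ]
side handleL 314 [424.7 274.7] [27.4 26.1] 4.0 zmed 0.22655376208898398 mean [0.425 0.268 0.224]
side can 440 [607.4  15.7] [113.5  66.5] 82.5 zmed 0.04216937629977496 mean [0.606 0.007 0.042]
side plate 5628 [ 544.5 -292. ] [131.2 155.2] 81.1 zmed 0.010712633841874153 mean [ 0.544 -0.3    0.011]
side plate 4168 [ 413.8 -119.7] [154.2 154.6] 82.9 zmed 0.01070979405759015 mean [ 0.414 -0.123  0.011]
side plate 2649 [344.7  95.5] [154.4 155.3] 7.6 zmed 0.010636641819589898 mean [0.344 0.092 0.011]
```

View pics/t2.png

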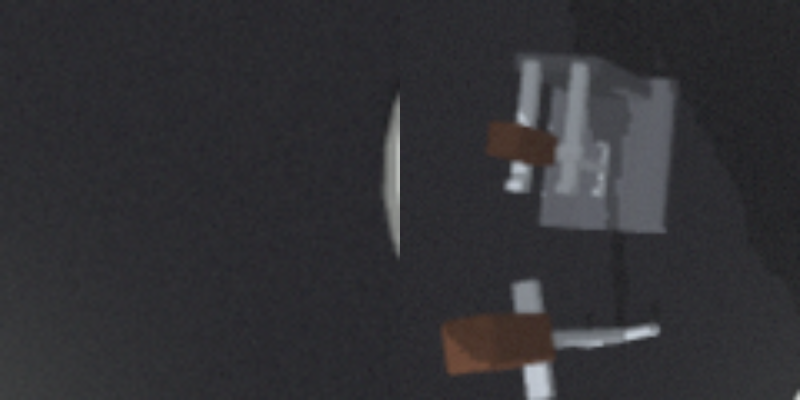

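View pics/t1.png

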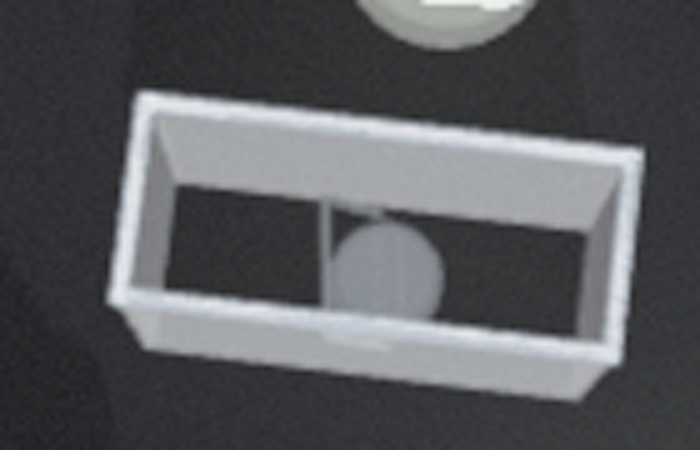

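The sliver at the top view's right edge stands about 10 mm high and could be a fourth plate. I'll fit its edge circle while I start moving towards the hook.

```bash
cat >> h.py <<'E'
def go(x,y,z,yaw):
    s=get_obs();p=s["position"];w=s["tcp_rot"][2];d=np.array([x,y,z])-p
    t=-((yaw-w+np.pi)%(2*np.pi)-np.pi)
    f=lambda a:np.round([d[0]*np.cos(a)+d[1]*np.sin(a),d[0]*np.sin(a)-d[1]*np.cos(a),-d[2]],4)
    print("t",s["clock"],"p",np.round(p,4),"rpy",np.round(s["tcp_rot"],3),"F",np.round(s["wrist_force"],1),"op",round(s["opening"],2),"q",np.round(s["q"],2))
    print("shift now",f(w)," twist",round(t,3)," shift after twist",f(yaw))
E
python3 - <<'E'
from h import *
from scipy.optimize import least_squares
p=grab_frame("top");g=p["pixels"].mean(2)
print(np.round(g[104:162:4,548:560]))
E=[]
for v in range(114,152):
    r=g[v,545:560];b=40;h=(40+160)/2
    i=np.where(r>h)[0]
    if len(i) and i[0]>0:
        k=i[0];E.append(atz(p,(545+k-1+(h-r[k-1])/(r[k]-r[k-1]),v),.010)[:2])
E=np.array(E);print(len(E))
if len(E)>4:
    s=least_squares(lambda a:np.hypot(E[:,0]-a[0],E[:,1]-a[1])-a[2],[.71,-.67,.078]);c=np.sqrt(np.diag(np.linalg.inv(s.jac.T@s.jac))*2*s.cost/len(E));print(s.x,c)
E
python3 -m crank '[[1,0,0,-0.04,-0.1],[1,0,0,-0.04,-0.1],[1,-0.02,0.023,0,0],[1,-0.02,0.023,0,0],[1,-0.02,0.023,0,0],[1,-0.02,0.023,0,0],[1,-0.02,0.023,0,0],[1,-0.02,0.023,0,0]]'
python3 -c "from h import *;go(.5297,.287,.36,1.485)"
```

```text
[[ 44.  44.  43.  39.  43.  40.  42.  47.  43.  44.  42.  44.]
 [ 41.  44.  48.  46.  44.  41.  42.  43.  39.  43.  44.  37.]
 [ 43.  41.  43.  42.  41.  45.  42.  41.  42.  40.  32.  40.]
 [ 42.  44.  43.  44.  44.  44.  43.  39.  40.  35.  84. 127.]
 [ 45.  39.  47.  45.  43.  44.  41.  43.  33.  77. 122. 136.]
 [ 46.  43.  43.  41.  45.  40.  43.  43.  78. 123. 137. 168.]
 [ 40.  42.  42.  43.  40.  42.  38.  48. 101. 137. 138. 184.]
 [ 42.  42.  43.  40.  41.  40.  46.  51.  99. 137. 136. 185.]
 [ 43.  40.  45.  41.  43.  41.  45.  60. 108. 138. 137. 184.]
 [ 42.  44.  42.  44.  42.  45.  45.  45.  99. 138. 136. 154.]
 [ 41.  41.  42.  46.  39.  43.  42.  46.  61. 110. 137. 138.]
 [ 41.  44.  46.  45.  46.  46.  43.  46.  45.  69. 118. 143.]
 [ 45.  44.  43.  45.  42.  44.  43.  45.  44.  37.  62. 114.]
 [ 43.  42.  46.  43.  44.  43.  44.  43.  44.  45.  42.  37.]
 [ 46.  44.  43.  42.  42.  47.  43.  41.  40.  45.  40.  44.]]
37
[ 0.69555123 -0.71972291  0.13581677] [0.00036854 0.0029566  0.00292422]
clock: 2.05
position: [0.3178, 0.5156, 0.384]
tcp_rot: [3.142, -0.0, 1.486]
wrist_force: [-0.0, -0.4, -1.4]
opening: 0.999
t 2.05 p [0.3178 0.5156 0.384 ] rpy [ 3.142 -0.     1.486] F [-0.  -0.4 -1.4] op 1.0 q [-1.15  0.3   0.04  1.63 -0.01  1.21  0.38]
shift now [-0.2098  0.2305  0.024 ]  twist 0.001  shift after twist [-0.2096  0.2307  0.024 ]
```

The sliver's arc fits R≈0.12–0.14 m centred near (0.70,-0.72). That is larger than the plate and out of reach, so it isn't the plate. The target plate is at (0.543,-0.302). I'll carry on to the hook.

```bash
python3 -m crank '[[1,-0.0262,0.0288,0,0],[1,-0.0262,0.0288,0,0],[1,-0.0262,0.0288,0,0],[1,-0.0262,0.0288,0,0],[1,-0.0262,0.0288,0,0],[1,-0.0262,0.0288,0,0],[1,-0.0262,0.0288,0,0],[1,-0.0262,0.0288,0,0]]'
python3 -m crank '[[1,0,0,0.03,0],[1,0,0,0.03,0],[1,0,0,0,0]]' >/dev/null
python3 - <<'E'
from h import *
go(.5297,.287,.218,1.485)
p=grab_frame("side");save(p,"s2.png",(150,40,400,228),3)
E
```

```text
clock: 2.85
position: [0.5297, 0.2869, 0.3841]
tcp_rot: [3.141, -0.0, 1.486]
wrist_force: [0.1, 0.6, 0.5]
opening: 1.0
t 3.15 p [0.5271 0.287  0.32  ] rpy [-3.136  0.005  1.486] F [-0.7 -0.2  0.5] op 1.0 q [-0.75  0.34  0.18  1.73 -0.07  1.08  0.95]
shift now [0.0002 0.0026 0.102 ]  twist 0.001  shift after twist [0.0002 0.0026 0.102 ]
```

View pics/s2.png

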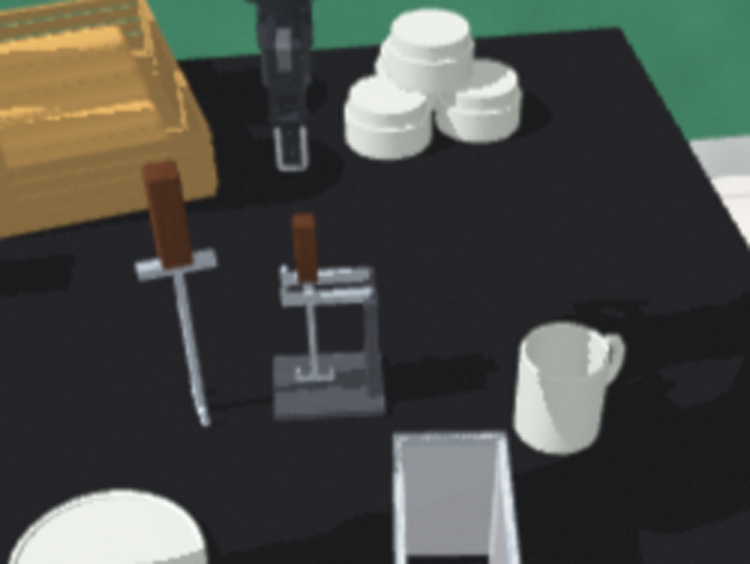

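The picture shows the gripper above the small hook's handle (crop 305,245), with clear space around it. Now I descend and grip.

```bash
python3 -m crank '[[1,0,0.0013,0.025,0],[1,0,0.0013,0.025,0],[1,0,0,0.025,0],[1,0,0,0.025,0],[1,0,0,0,0],[1,0,0,0,0]]'
python3 -c "from h import *;go(.5297,.287,.218,1.485)"
```

```text
clock: 3.8
position: [0.532, 0.2887, 0.2256]
tcp_rot: [3.14, -0.001, 1.486]
wrist_force: [0.1, 0.8, 0.8]
opening: 0.998
t 3.8 p [0.532  0.2887 0.2256] rpy [ 3.140e+00 -1.000e-03  1.486e+00] F [0.1 0.8 0.8] op 1.0 q [-0.73  0.45  0.17  1.81 -0.09  0.89  0.97]
shift now [-0.0019 -0.0022  0.0076]  twist 0.001  shift after twist [-0.0019 -0.0022  0.0076]
```

```bash
python3 -m crank '[[1,-0.0019,-0.0022,0.0076,0],[1,0,0,0,0],[0,0,0,0,0],[0,0,0,0,0],[0,0,0,0,0],[0,0,0,0,0],[0,0,0,0,0],[0,0,0,0,0]]'
python3 -m crank '[[0,0,0,0,0],[0,0,0,-0.005,0],[0,0,0,-0.01,0],[0,0,0,-0.015,0],[0,0,0,-0.02,0],[0,0,0,0,0]]'
python3 -c "
from h import *
go(.5297,.287,.26,1.485)
for n in('side','top'):
  p=grab_frame(n)
  for k,z in(('picker_grip',.2),('picker_foot',.06)):
    for r in pinpoint(p,k)[:3]: print(n,k,round(r['score'],2),atz(p,r['uv'],z).round(3))
"
```

```text
clock: 4.6
position: [0.5292, 0.2865, 0.2165]
tcp_rot: [3.141, -0.0, 1.486]
wrist_force: [-0.3, 0.1, 1.2]
opening: 0.206
clock: 5.2
position: [0.5307, 0.2869, 0.2701]
tcp_rot: [3.137, -0.004, 1.486]
wrist_force: [0.7, 0.2, -1.8]
opening: 0.203
t 5.2 p [0.5307 0.2869 0.2701] rpy [ 3.137 -0.004  1.486] F [ 0.7  0.2 -1.8] op 0.2 q [-0.74  0.39  0.18  1.78 -0.08  0.97  0.96]
shift now [-0.     -0.001   0.0101]  twist 0.001  shift after twist [-0.     -0.001   0.0101]
side picker_grip 0.68 [0.534 0.303 0.2  ]
side picker_grip 0.65 [0.427 0.287 0.2  ]
side picker_grip 0.43 [ 0.572 -0.143  0.2  ]
side picker_foot 0.65 [0.534 0.295 0.06 ]
side picker_foot 0.57 [ 0.591 -0.064  0.06 ]
side picker_foot 0.45 [ 0.586 -0.052  0.06 ]
top picker_grip 0.81 [0.427 0.287 0.2  ]
top picker_grip 0.32 [0.521 0.242 0.2  ]
top picker_foot 0.97 [0.426 0.256 0.06 ]
top picker_foot 0.56 [0.533 0.288 0.06 ]
```

```bash
python3 -m crank '[[0,0,0,-0.035,0.148],[0,0,0,-0.035,0.148],[0,0,0,-0.035,0.148],[0,0,0,0,0.148],[0,0,0,0,0.148],[0,0,0,0,0.148],[0,0,0,0,0.148],[0,0,0,0,0.148]]'
python3 -m crank '[[0,0,0,0,0.148],[0,0,0,0,0.148],[0,0,0,0,0.144],[0,0,0,0,0]]'
python3 - <<'E'
from h import *
p=grab_frame("top")
for n,uv,z in(("can",(297.2,185.2),.042),("bar",(285.4,182),.047),("bar1",(220+323/5,130+200/5),.047),("bar2",(220+331/5,130+310/5),.047)):print(n,atz(p,uv,z).round(4))
L=np.array([np.cos(np.radians(82.1)),np.sin(np.radians(82.1))])
c=np.array([.600,-.019]); X=atz(p,(297.2,185.2),.042)[:2]-c;B=atz(p,(285.4,182),.047)[:2]-c
N=np.array([L[1],-L[0]]);print("can along/across",X@L,X@N,"bar",B@L,B@N)
p=grab_frame("side");c2=cv2
save(p,"s3.png",(260,170,360,300),5)
go(.62,.05,.375,-.138)
E
```

```text
clock: 6.3
position: [0.5288, 0.2861, 0.3705]
tcp_rot: [3.141, 0.001, 0.296]
wrist_force: [1.6, -1.3, -1.9]
opening: 0.2
clock: 6.7
position: [0.5287, 0.2863, 0.3705]
tcp_rot: [3.14, 0.001, -0.139]
wrist_force: [0.3, -1.2, -1.0]
opening: 0.203
can [ 0.5968 -0.0243  0.042 ]
bar [6.03e-01 1.00e-04 4.70e-02]
bar1 [0.6284 0.0014 0.047 ]
bar2 [ 0.5821 -0.0013  0.047 ]
can along/across -0.005700235862542632 -0.0024133129375602056 bar 0.019341337166641617 0.00038310422444848497
t 6.8 p [0.5288 0.2863 0.3708] rpy [ 3.141e+00  1.000e-03 -1.340e-01] F [-0.2 -0.8 -2.1] op 0.2 q [-0.98  0.32  0.49  1.68 -0.16  1.18 -0.58]
shift now [ 0.1219  0.2221 -0.0042]  twist 0.004  shift after twist [ 0.1228  0.2216 -0.0042]
```

View pics/s3.png

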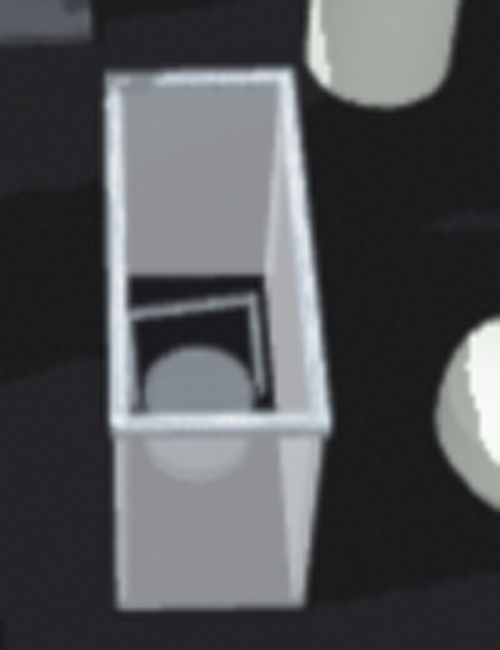

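```bash
python3 - <<'E'
from h import *
t=grab_frame("top");s=grab_frame("side")
def tri(a,b):
    o1,d1=ray(t,a);o2,d2=ray(s,b);d1/=np.linalg.norm(d1);d2/=np.linalg.norm(d2)
    k=np.linalg.lstsq(np.c_[d1,-d2],o2-o1,rcond=None)[0];P,Q=o1+k[0]*d1,o2+k[1]*d2;return ((P+Q)/2).round(4),np.linalg.norm(P-Q).round(4)
T=lambda x,y:(219.6+x/5,129.6+y/5);S=lambda x,y:(259.6+x/5,169.6+y/5)
print("can top",tri(T(386,276),S(197,393)))
print("bar +x end",tri(T(325,200),S(254,297)))
print("bar mid",tri(T(328,258),S(193,307)))
print("rim",tri(T(145,98),S(292,75)))
print("rim",tri(T(120,297),S(112,78)))
for n,p in(("t",t),("s",s)):
    for X in((.597,-.024,.042),(.602,.014,.047),(.630,.010,.047),(.599,-.001,.066),(.627,-.005,.066)):
        u=proj(p,X);o=(219.6,129.6) if n=="t" else(259.6,169.6);print(n,X,((u-o)*5).round())
E
```

```text
can top (array([ 0.5982, -0.0236,  0.0358]), np.float64(0.0011))
bar +x end (array([0.6259, 0.0013, 0.0665]), np.float64(0.0017))
bar mid (array([6.002e-01, 4.000e-04, 6.620e-02]), np.float64(0.0017))
rim (array([0.6525, 0.0686, 0.1332]), np.float64(0.0026))
rim (array([0.5752, 0.0781, 0.134 ]), np.float64(0.0008))
t (0.597, -0.024, 0.042) [387. 278.]
t (0.602, 0.014, 0.047) [295. 265.]
t (0.63, 0.01, 0.047) [304. 198.]
t (0.599, -0.001, 0.066) [332. 263.]
t (0.627, -0.005, 0.066) [340. 195.]
s (0.597, -0.024, 0.042) [196. 385.]
s (0.602, 0.014, 0.047) [192. 310.]
s (0.63, 0.01, 0.047) [255. 310.]
s (0.599, -0.001, 0.066) [193. 310.]
s (0.627, -0.005, 0.066) [257. 309.]
```

```bash
python3 - <<'E'
from h import *
t=grab_frame("top");save(t,"t4.png",(220,130,360,220),5)
E
```

```text
(no output)
```

View pics/t4.png

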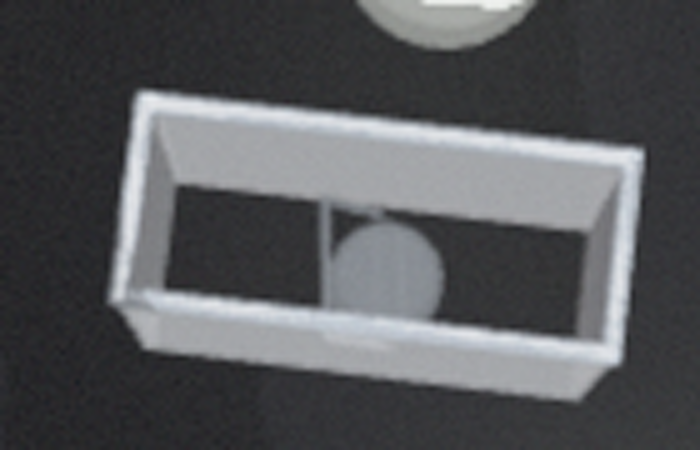

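The fresh view is the same: bar in the crop at x≈327, disc centre at x≈386. Triangulated, the bar lies about 25 mm out at z≈0.066, so it leans less than the 1.2 rad stop. I'll trust the images and pass the lip just over the can top and under the bar. Shoving the bar inward only raises it, so this approach is forgiving.

```bash
python3 -m crank '[[0,0.0138,0.03,0,0],[0,0.0138,0.03,0,0],[0,0.0138,0.03,0,0],[0,0.0138,0.03,0,0],[0,0.0138,0.03,0,0],[0,0.0138,0.03,0,0],[0,0.0138,0.03,0,0],[0,0.0138,0.03,0,0]]' >/dev/null
python3 -m crank '[[0,0,0,0,0],[0,0,0,0,0]]' >/dev/null
python3 - <<'E'
from h import *
go(.605,.033,.251,-.138)
# hook axis/bin check by depth
for n in("top","side"):
    p=grab_frame(n);v,u=np.mgrid[:420,:560];K=p["mtx"];d=p["depth"]
    c=np.stack([(u-K[0,2])/K[0,0]*d,(v-K[1,2])/K[1,1]*d,d],-1);W=c@p["extrinsics"][:3,:3].T+p["extrinsics"][:3,3]
    m=(d>0)&(abs(W[...,0]-.605)<.035)&(abs(W[...,1]-.033)<.035)&(W[...,2]>.15)&(W[...,2]<.27);q=W[m];print(n,len(q))
    for a in np.arange(.15,.27,.02):
        s=q[(q[:,2]>=a)&(q[:,2]<a+.02)]
        if len(s)>3: print(round(a,2),len(s),s.min(0).round(3),s.max(0).round(3))
    for k,z in(("picker_foot",.1665),):
        for r in pinpoint(p,k)[:3]: print(n,k,round(r["score"],2),atz(p,r["uv"],z).round(3))
E
```

```text
t 7.95 p [0.6054 0.0324 0.3713] rpy [-3.141  0.    -0.139] F [-0.1  1.5 -1.4] op 0.2 q [-0.61  0.34  0.59  1.68 -0.2   1.19 -0.11]
shift now [-0.0005 -0.0005  0.1203]  twist -0.001  shift after twist [-0.0005 -0.0005  0.1203]
top 0
side 131
0.17 33 [0.602 0.015 0.171] [0.608 0.033 0.19 ]
0.19 23 [0.603 0.028 0.19 ] [0.607 0.033 0.21 ]
0.21 24 [0.603 0.028 0.21 ] [0.609 0.034 0.229]
0.23 24 [0.603 0.028 0.23 ] [0.608 0.032 0.25 ]
0.25 24 [0.603 0.028 0.25 ] [0.608 0.032 0.269]
side picker_foot 0.92 [0.602 0.045 0.166]
side picker_foot 0.82 [0.44  0.088 0.166]
```

The hook hangs straight under the TCP. Now I descend into the bin.

```bash
python3 -m crank '[[0,0,0,0.02,0],[0,0,0,0.02,0],[0,0,0,0.02,0],[0,0,0,0.02,0],[0,0,0,0.02,0],[0,0,0,0.02,0],[0,0,0,0,0],[0,0,0,0,0]]'
python3 - <<'E'
from h import *
go(.599,-.016,.251,-.138)
p=grab_frame("side");save(p,"s5.png",(260,170,360,300),5)
E
```

```text
clock: 8.95
position: [0.6054, 0.0341, 0.2516]
tcp_rot: [-3.142, 0.0, -0.137]
wrist_force: [-0.9, -0.9, -0.7]
opening: 0.201
t 8.95 p [0.6054 0.0341 0.2516] rpy [-3.142  0.    -0.137] F [-0.9 -0.9 -0.7] op 0.2 q [-0.56  0.46  0.54  1.81 -0.28  0.95 -0.04]
shift now [0.0005 0.0506 0.0006]  twist 0.001  shift after twist [0.0005 0.0506 0.0006]
```

View pics/s5.png

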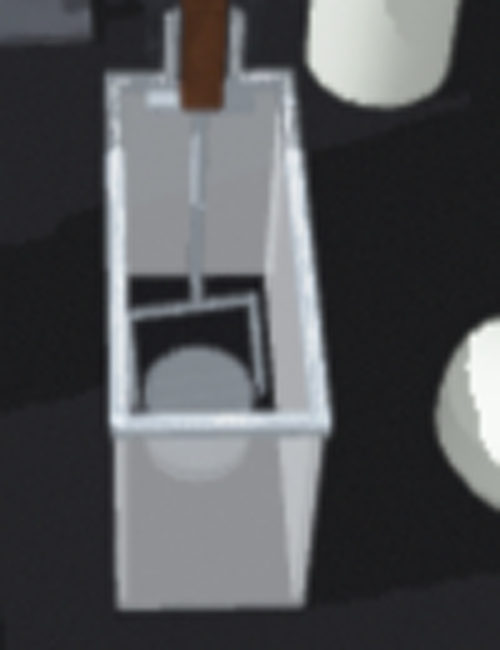

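The shank (crop 197,200) sits centred behind the bar (193,307). Next I move inward slowly.

```bash
python3 -m crank '[[0,0,0.005,0,0],[0,0,0.005,0,0],[0,0,0.005,0,0],[0,0,0.005,0,0],[0,0,0.005,0,0],[0,0,0,0,0]]'
python3 -m crank '[[0,0,0.004,0,0],[0,0,0.004,0,0],[0,0,0.004,0,0],[0,0,0,0,0]]'
python3 - <<'E'
from h import *
go(.599,-.016,.251,-.138)
p=grab_frame("side");a=p["pixels"][170:300,260:360,::-1];t=grab_frame("top");b=t["pixels"][130:220,220:360,::-1]
a=cv2.resize(a,None,fx=4,fy=4,interpolation=2);b=cv2.resize(b[10:80,30:110],None,fx=5,fy=5,interpolation=2);b=cv2.copyMakeBorder(b,0,a.shape[0]-b.shape[0],0,0,0)
cv2.imwrite("pics/s6.png",np.hstack([a,b]))
E
```

```text
clock: 9.6
position: [0.6018, 0.0074, 0.2514]
tcp_rot: [3.141, -0.0, -0.14]
wrist_force: [-0.3, 0.3, -0.6]
opening: 0.201
clock: 10.0
position: [0.6001, -0.0042, 0.2513]
tcp_rot: [3.141, -0.0, -0.139]
wrist_force: [-0.0, 0.2, -1.7]
opening: 0.201
t 10.0 p [ 0.6001 -0.0042  0.2513] rpy [ 3.141 -0.    -0.139] F [-0.   0.2 -1.7] op 0.2 q [-0.51  0.45  0.55  1.82 -0.28  0.95  0.02]
shift now [0.0005 0.0118 0.0003]  twist -0.001  shift after twist [0.0005 0.0118 0.0003]
```

View pics/s6.png

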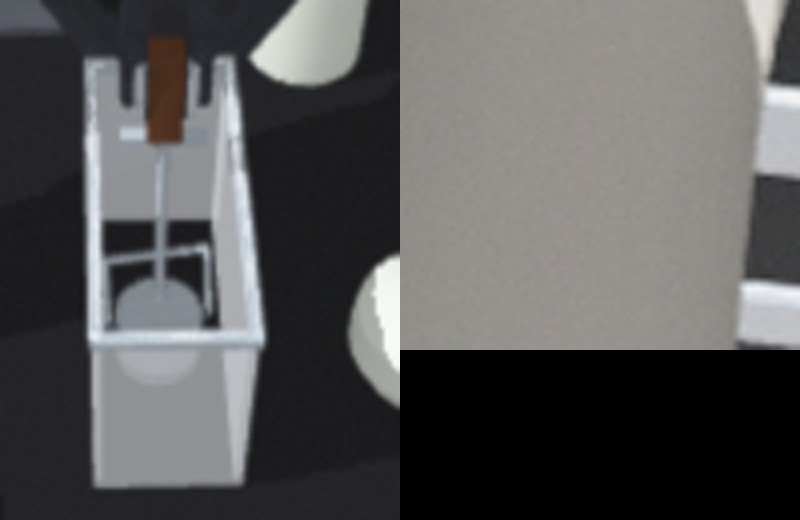

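```bash
python3 - <<'E'
from h import *
p=grab_frame("side")
o=np.array((259.5,169.5))
for n,X in(("shank@.0515",(.600,-.004,.0515)),("shank.09",(.6,-.004,.09)),("shank.13",(.6,-.004,.13)),("lip in top",(.598,-.019,.061)),("lip out top",(.602,.011,.061)),("bar pushed mid",(.599,-.009,.0716)),("bar pushed +x",(.627,-.013,.0716)),("bar orig",(.6,0,.066)),("bar spec",(.602,.014,.047))):
    print(n,((proj(p,X)-o)*4).round(),proj(p,X).round(1))
d=p["depth"];g=p["pixels"].mean(2)
print(np.round(g[226:250,292:308]))
o_,_=ray(p,(0,0))
print("depth z map (mm)");
for v in range(228,250,2):print(v,[int(1000*dep(p,(u,v))[2]) for u in range(286,314,2)])
print("depth y map (mm)");
for v in range(228,250,2):print(v,[int(1000*dep(p,(u,v))[1]) for u in range(286,314,2)])
E
```

```text
shank@.0515 [157. 269.] [298.7 236.7]
shank.09 [158. 224.] [299.1 225.4]
shank.13 [161. 173.] [299.6 212.8]
lip in top [158. 280.] [299.1 239.4]
lip out top [156. 237.] [298.5 228.6]
bar pushed mid [157. 253.] [298.8 232.7]
bar pushed +x [210. 252.] [311.9 232.6]
bar orig [156. 246.] [298.5 231.1]
bar spec [154. 248.] [298.1 231.6]
[[ 32.  31.  31.  32.  33.  34.  65. 128. 132.  90.  44.  30.  29.  29.
   28.  28.]
 [ 29.  28.  27.  28.  29.  31.  63. 127. 132.  87.  42.  29.  30.  29.
   28.  29.]
 [ 29.  28.  29.  28.  29.  31.  64. 127. 131.  88.  42.  31.  29.  29.
   29.  29.]
 [ 28.  29.  29.  30.  28.  31.  65. 129. 132.  87.  41.  30.  29.  27.
   29.  30.]
 [ 29.  28.  27.  28.  29.  32.  65. 128. 131.  87.  45.  35.  37.  38.
   43.  50.]
 [ 31.  30.  33.  34.  37.  41.  71. 126. 131.  95.  72.  71.  82.  84.
   91.  98.]
 [ 52.  56.  67.  70.  81.  86. 101. 127. 135. 120. 118. 118. 131. 129.
  128. 126.]
 [100. 103. 115. 118. 131. 130. 132. 141. 141. 131. 125. 121. 121. 101.
   83.  79.]
 [126. 124. 125. 120. 121. 103. 107. 132. 129.  88.  60.  52.  51.  43.
   37.  36.]
 
[... 1935 characters left out ...]
, -9, 57, 57, 56, 54, 56, 54]
230 [59, 55, 56, 56, 55, 56, 52, -9, 49, 48, 51, 51, 48, 47]
232 [49, 51, 49, 49, 47, 48, 49, -9, -10, -10, -10, -10, -11, -11]
234 [-9, -10, -11, -10, -14, -12, -11, -9, 39, 37, 39, 38, 36, -12]
236 [-12, 41, 38, 35, 36, 35, 34, -8, 32, 32, 29, 32, 32, -13]
238 [-13, 33, 29, 32, 32, 29, 28, -9, 26, 26, 27, 24, 23, -542]
240 [-16, 26, 24, 26, 24, -6, -5, -22, -6, 22, 19, 19, 18, -18]
242 [-18, 22, 18, -9, -9, -9, -12, -21, -13, -13, -13, 13, 13, -20]
244 [-20, 17, -13, -14, -17, -16, -16, -23, -20, -19, -18, -19, 8, -22]
246 [-20, 7, -20, -20, -22, -20, -22, -23, -23, -24, -24, -25, 0, -25]
248 [-24, 3, -25, -26, -26, -27, -28, -29, -28, -29, -30, -29, -28, -26]
```

Depth shows the bar in the throat: bar at z 0.073, y −0.010, with the shank behind it and the lip in front at y −0.022. Now I lift the lip past the bar and move inward until the bail is upright.

```bash
python3 -m crank '[[0,0,0,-0.005,0],[0,0,0,-0.005,0],[0,0,0.003,-0.002,0],[0,0,0.003,0,0],[0,0,0.003,0,0],[0,0,0,-0.003,0],[0,0,0,-0.003,0],[0,0,0,0,0]]'
python3 -m crank '[[0,0,0,-0.003,0],[0,0,0,-0.003,0],[0,0,0,-0.003,0],[0,0,0,-0.003,0],[0,0,0,0,0],[0,0,0,0,0]]'
python3 - <<'E'
from h import *
go(.599,-.016,.28,-.138)
p=grab_frame("side")
for ax in(2,1):
  for v in range(222,258,2):print(v,[int(1000*dep(p,(u,v))[ax]) for u in range(286,314,2)])
E
```

```text
clock: 10.95
position: [0.5993, -0.0122, 0.2698]
tcp_rot: [-3.141, -0.001, -0.138]
wrist_force: [-0.9, -0.2, -1.0]
opening: 0.206
clock: 11.55
position: [0.599, -0.0122, 0.2813]
tcp_rot: [3.142, 0.0, -0.138]
wrist_force: [-0.0, -0.1, -4.4]
opening: 0.204
t 11.55 p [ 0.599  -0.0122  0.2813] rpy [ 3.142  0.    -0.138] F [-0.  -0.1 -4.4] op 0.2 q [-0.51  0.42  0.56  1.8  -0.26  1.    0.02]
shift now [0.0005 0.0037 0.0013]  twist 0.0  shift after twist [0.0005 0.0037 0.0013]
222 [14, 16, 13, 11, 16, 15, 15, 115, 12, 13, 13, 15, 13, 15]
224 [7, 4, 8, 8, 6, 7, 8, 109, 6, 4, 5, 6, 4, 6]
226 [5, 3, 4, 6, 4, 4, 5, 102, 5, 3, 6, 3, 3, 7]
228 [4, 4, 2, 4, 5, 5, 5, 96, 4, 4, 3, 4, 3, 6]
230 [6, 3, 5, 7, 3, 5, 6, 90, 2, 2, 2, 2, 3, 5]
232 [6, 3, 5, 5, 1, 5, 3, 84, 86, 85, 86, 85, 84, 84]
234 [3, 85, 86, 85, 85, 85, 81, 91, 5, 5, 3, 6, 2, 78]
236 [81, 5, 4, 5, 6, 4, 50, 87, 4, 3, 5, 2, 3, 72]
238 [77, 3, 5, 4, 49, 50, 49, 80, 53, 50, 50, 4, 2, 62]
240 [69, 3, 3, 49, 50, 51, 51, 52, 52, 51, 50, 52, 4, 58]
242 [61, 5, 49, 50, 50, 51, 52, 51, 51, 52, 52, 55, 49, 48]
244 [53, 2, 51, 50, 54, 51, 51, 53
[... 971 characters left out ...]
 25, 26, -20]
240 [-22, 27, 26, -9, -10, -12, -12, -14, -15, -14, -14, -17, 18, -23]
242 [-22, 20, -14, -15, -16, -17, -18, -19, -19, -21, -21, -24, -20, -21]
244 [-21, 17, -20, -21, -24, -23, -24, -26, -25, -26, -28, -27, -27, -24]
246 [10, -20, -23, -27, -29, -29, -31, -30, -32, -32, -33, -32, -30, 0]
248 [2, -25, -30, -34, -33, -33, -35, -36, -37, -38, -38, -38, -31, -4]
250 [-1, -2, -30, -35, -36, -38, -40, -42, -41, -42, -43, -39, -32, -11]
252 [-6, -8, -31, -35, -39, -41, -44, -43, -45, -45, -43, -41, -34, -15]
254 [-106, -105, -106, -108, -109, -108, -109, -111, -111, -112, -111, -111, -113, -113]
256 [-109, -110, -109, -111, -113, -113, -112, -113, -113, -113, -115, -117, -116, -117]
```

The canister hangs: its top is at 0.052 (10 mm up) and the force is −4.4 N. Now I lift it out.

```bash
python3 -m crank '[[0,0,0,-0.006,0],[0,0,0,-0.01,0],[0,0,0,-0.012,0],[0,0,0,-0.012,0],[0,0,0,-0.012,0],[0,0,0,-0.012,0],[0,0,0,-0.012,0],[0,0,0,-0.012,0]]'
python3 -m crank '[[0,0,0,-0.012,0],[0,0,0,-0.012,0],[0,0,0,-0.012,0],[0,0,0,-0.012,0],[0,0,0,-0.012,0],[0,0,0,-0.009,0],[0,0,0,-0.004,0],[0,0,0,0,0]]'
python3 - <<'E'
from h import *
go(.543,-.302,.44,-.138)
for n in("side","top"):
    p=grab_frame(n)
    for k,z in(("can_center",.19),("plate",0),("bail_pivot",.2)):
        for r in pinpoint(p,k)[:3]: print(n,k,round(r["score"],2),atz(p,r["uv"],z).round(3),dep(p,r["uv"]).round(3))
    if n=="side": save(p,"s7.png",(160,60,460,285),2.6)
E
```

```text
clock: 12.4
position: [0.599, -0.0122, 0.3704]
tcp_rot: [-3.141, -0.0, -0.138]
wrist_force: [0.2, -0.0, -5.5]
opening: 0.201
clock: 13.2
position: [0.5992, -0.0122, 0.4428]
tcp_rot: [-3.141, -0.001, -0.138]
wrist_force: [0.2, 0.2, -3.2]
opening: 0.202
t 13.2 p [ 0.5992 -0.0122  0.4428] rpy [-3.141e+00 -1.000e-03 -1.380e-01] F [ 0.2  0.2 -3.2] op 0.2 q [-0.56  0.28  0.62  1.59 -0.17  1.32 -0.06]
shift now [-0.0158  0.2947  0.0028]  twist 0.0  shift after twist [-0.0158  0.2947  0.0028]
side can_center 0.64 [ 0.596 -0.015  0.19 ] [ 0.591 -0.038  0.214]
side plate 0.83 [0.346 0.095 0.   ] [0.348 0.086 0.011]
side plate 0.81 [ 0.421 -0.123  0.   ] [ 0.422 -0.129  0.01 ]
side plate 0.59 [ 0.543 -0.298  0.   ] [ 0.542 -0.302  0.012]
side bail_pivot 0.62 [ 0.603 -0.01   0.2  ] [ 0.6   -0.024  0.214]
top plate 0.59 [ 0.54  -0.307  0.   ] [ 0.54  -0.304  0.008]
```

View pics/s7.png

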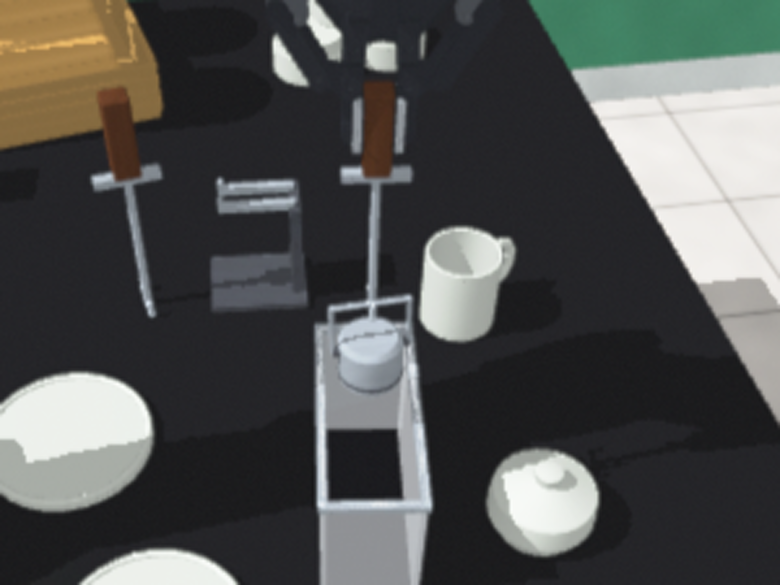

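It hangs level above the rim (can in the crop at (370,352)). I'll carry it gently to the plate.

```bash
python3 -m crank '[[0,-0.0007,0.004,0,0],[0,-0.0007,0.007,0,0],[0,-0.0007,0.01,0,0],[0,-0.0007,0.013,0,0],[0,-0.0007,0.015,0,0],[0,-0.0007,0.016,0,0],[0,-0.0007,0.016,0,0],[0,-0.0007,0.016,0,0]]'
python3 -m crank '[[0,-0.0007,0.016,0,0],[0,-0.0007,0.016,0,0],[0,-0.0007,0.016,0,0],[0,-0.0007,0.016,0,0],[0,-0.0007,0.016,0,0],[0,-0.0007,0.016,0,0],[0,-0.0007,0.016,0,0],[0,-0.0007,0.016,0,0]]' >/dev/null
python3 -m crank '[[0,-0.0007,0.015,0,0],[0,-0.0007,0.013,0,0],[0,-0.0007,0.011,0,0],[0,-0.0007,0.009,0,0],[0,-0.0007,0.007,0,0],[0,-0.0007,0.004,0,0],[0,-0.0007,0.003,0,0],[0,0,0,0,0]]'
python3 -m crank '[[0,0,0,0.008,0],[0,0,0,0.016,0],[0,0,0,0.02,0],[0,0,0,0.02,0],[0,0,0,0.018,0],[0,0,0,0.012,0],[0,0,0,0.006,0],[0,0,0,0,0]]'
cat >> h.py <<'E'
def cloud(n):
    p=grab_frame(n);v,u=np.mgrid[:420,:560];K=p["mtx"];d=p["depth"]
    c=np.stack([(u-K[0,2])/K[0,0]*d,(v-K[1,2])/K[1,1]*d,d],-1);W=c@p["extrinsics"][:3,:3].T+p["extrinsics"][:3,3];W[d==0]=9
    return p,W
def sel(W,c,r,z0,z1): return W[(np.hypot(W[...,0]-c[0],W[...,1]-c[1])<r)&(W[...,2]>z0)&(W[...,2]<z1)]
E
python3 - <<'E'
from h import *
go(.543,-.295,.3,-.138)
for n in("side","top"):
    p,W=cloud(n)
    q=sel(W,(.542,-.303),.095,.0065,.014);print(n,"plate",len(q),cv2.minEnclosingCircle((q[:,:2]*1000).astype(np.float32)),q.mean(0))
    q=sel(W,(.542,-.303),.1,.03,.16)
    for a in np.arange(.03,.16,.01):
        s=q[(q[:,2]>=a)&(q[:,2]<a+.01)]
        if len(s)>3: print(round(a,2),len(s),s.min(0).round(3),s.max(0).round(3),s.mean(0).round(3))
E
```

```text
clock: 14.4
position: [0.5797, -0.1094, 0.4424]
tcp_rot: [3.142, -0.0, -0.139]
wrist_force: [0.7, -0.5, -3.9]
opening: 0.202
clock: 16.0
position: [0.5435, -0.2944, 0.4423]
tcp_rot: [-3.142, 0.0, -0.138]
wrist_force: [-0.8, -0.5, -4.2]
opening: 0.201
clock: 16.8
position: [0.5435, -0.2939, 0.3416]
tcp_rot: [-3.141, 0.001, -0.138]
wrist_force: [0.0, -1.1, -3.9]
opening: 0.204
t 16.8 p [ 0.5435 -0.2939  0.3416] rpy [-3.141e+00  1.000e-03 -1.380e-01] F [ 0.  -1.1 -3.9] op 0.2 q [-0.11  0.41  0.69  1.69 -0.28  1.14  0.52]
shift now [-0.0004  0.0012  0.0416]  twist 0.0  shift after twist [-0.0004  0.0012  0.0416]
side plate 4441 ((542.9462280273438, -302.9711608886719), 78.07515716552734) [ 0.54125855 -0.30767576  0.01075839]
0.07 23 [ 0.521 -0.325  0.073] [ 0.568 -0.305  0.08 ] [ 0.543 -0.32   0.078]
0.08 75 [ 0.52  -0.325  0.08 ] [ 0.568 -0.302  0.09 ] [ 0.54  -0.319  0.084]
0.09 65 [ 0.52  -0.325  0.09 ] [ 0.566 -0.304  0.1  ] [ 0.541 -0.32   0.095]
0.1 180 [ 0.514 -0.325  0.1  ] [ 0.572 -0.277  0.11 ] [ 0.54  -0.309  0.107]
0.11 513 [ 0.514 -0.324  0.11 ] [ 0.571 -0.279  0.118] [ 0.54
[... 433 characters left out ...]
28796]
0.07 16 [ 0.519 -0.301  0.075] [ 0.555 -0.277  0.08 ] [ 0.535 -0.283  0.078]
0.08 45 [ 0.52  -0.295  0.08 ] [ 0.566 -0.276  0.09 ] [ 0.539 -0.282  0.085]
0.09 39 [ 0.519 -0.3    0.09 ] [ 0.564 -0.277  0.1  ] [ 0.539 -0.283  0.094]
0.1 121 [ 0.514 -0.324  0.1  ] [ 0.57  -0.276  0.11 ] [ 0.537 -0.292  0.107]
0.11 323 [ 0.513 -0.323  0.11 ] [ 0.571 -0.278  0.119] [ 0.542 -0.297  0.112]
0.12 7 [ 0.512 -0.301  0.121] [ 0.571 -0.298  0.129] [ 0.538 -0.299  0.125]
0.13 11 [ 0.513 -0.309  0.131] [ 0.571 -0.298  0.14 ] [ 0.549 -0.3    0.135]
0.14 112 [ 0.512 -0.311  0.14 ] [ 0.571 -0.278  0.15 ] [ 0.542 -0.298  0.145]
0.15 14 [ 0.54  -0.312  0.151] [ 0.546 -0.279  0.159] [ 0.543 -0.295  0.154]
```

Canister centre (0.543,−0.301) against plate (0.542,−0.302), underside at 0.074. Lowering about 64 mm, slowly at the end.

```bash
python3 -m crank '[[0,0,0.001,0.008,0],[0,0,0,0.014,0],[0,0,0,0.014,0],[0,0,0,0.01,0],[0,0,0,0.006,0],[0,0,0,0.004,0],[0,0,0,0.002,0],[0,0,0,0,0]]'
python3 -m crank '[[0,0,0,0.001,0],[0,0,0,0.001,0],[0,0,0,0.001,0],[0,0,0,0.001,0],[0,0,0,0.001,0],[0,0,0,0.001,0],[0,0,0,0.001,0],[0,0,0,0,0]]'
python3 - <<'E'
from h import *
go(.543,-.295,.275,-.138)
for n in("side","top"):
    p,W=cloud(n)
    q=sel(W,(.542,-.303),.03,.035,.062);q2=sel(W,(.542,-.303),.05,.07,.095);print(n,"cantop",np.median(q[:,2]),"mid",(q.min(0)+q.max(0))/2,"bar",(q2.min(0)+q2.max(0))/2,q2[:,2].max())
E
```

```text
clock: 17.7
position: [0.5436, -0.2953, 0.2843]
tcp_rot: [3.141, -0.0, -0.138]
wrist_force: [0.8, -0.7, -3.2]
opening: 0.199
clock: 18.5
position: [0.5436, -0.2954, 0.2775]
tcp_rot: [3.141, -0.001, -0.138]
wrist_force: [-0.2, 0.2, -1.7]
opening: 0.204
t 18.5 p [ 0.5436 -0.2954  0.2775] rpy [ 3.141e+00 -1.000e-03 -1.380e-01] F [-0.2  0.2 -1.7] op 0.2 q [-0.08  0.47  0.65  1.76 -0.33  1.02  0.56]
shift now [-0.0007 -0.0003  0.0025]  twist -0.0  shift after twist [-0.0007 -0.0003  0.0025]
side cantop 0.04791491185660013 mid [ 0.54328487 -0.30244517  0.04794491] bar [ 0.54418692 -0.30676967  0.08352524] 0.09490990398325094
top cantop 0.046898983608637534 mid [ 0.54248414 -0.30053265  0.04671957] bar [ 0.54291821 -0.29585478  0.08272135] 0.09429336118318388
```

It is standing on the plate: can top at 0.048, load off the wrist. Now I unhook by lowering the lip below the bar, about 4 mm above the can top, and backing out slowly.

```bash
python3 -m crank '[[0,0,0,0.004,0],[0,0,0,0.005,0],[0,0,0,0.005,0],[0,0,0,0.004,0],[0,0,0,0.0025,0],[0,0,0,0,0],[0,0,0,0,0]]'
python3 - <<'E'
from h import *
go(.543,-.295,.2565,-.138)
p,W=cloud("side")
q=sel(W,(.542,-.303),.05,.03,.11)
for a in np.arange(.03,.11,.005):
    s=q[(q[:,2]>=a)&(q[:,2]<a+.005)]
    if len(s)>3: print(round(a,3),len(s),s.min(0).round(3),s.max(0).round(3),s.mean(0).round(3))
save(p,"s8.png",(180,240,380,420),3)
E
```

```text
clock: 19.3
position: [0.5435, -0.2953, 0.2568]
tcp_rot: [3.142, -0.0, -0.138]
wrist_force: [0.2, -0.1, -1.9]
opening: 0.199
t 19.3 p [ 0.5435 -0.2953  0.2568] rpy [ 3.142 -0.    -0.138] F [ 0.2 -0.1 -1.9] op 0.2 q [-0.07  0.5   0.64  1.78 -0.35  0.99  0.57]
shift now [-0.0005 -0.0002  0.0003]  twist -0.0  shift after twist [-0.0005 -0.0002  0.0003]
0.03 27 [ 0.521 -0.326  0.03 ] [ 0.56  -0.305  0.035] [ 0.537 -0.32   0.033]
0.035 31 [ 0.515 -0.326  0.035] [ 0.572 -0.301  0.04 ] [ 0.541 -0.319  0.038]
0.04 99 [ 0.515 -0.326  0.04 ] [ 0.574 -0.279  0.045] [ 0.543 -0.31   0.043]
0.045 508 [ 0.515 -0.329  0.045] [ 0.574 -0.279  0.05 ] [ 0.544 -0.305  0.048]
0.05 125 [ 0.515 -0.343  0.05 ] [ 0.575 -0.284  0.055] [ 0.546 -0.323  0.052]
0.055 83 [ 0.515 -0.344  0.055] [ 0.574 -0.3    0.06 ] [ 0.543 -0.333  0.056]
0.06 6 [ 0.542 -0.314  0.06 ] [ 0.546 -0.299  0.065] [ 0.544 -0.306  0.062]
0.065 9 [ 0.542 -0.314  0.065] [ 0.546 -0.299  0.068] [ 0.543 -0.307  0.067]
0.07 4 [ 0.542 -0.3    0.071] [ 0.546 -0.299  0.075] [ 0.544 -0.3    0.073]
0.08 5 [ 0.542 -0.301  0.081] [ 0.545 -0.3    0.085] [ 0.544 -0.3    0.083]
0.085 5 [ 0.542 -0.3    0.086] [ 0.547 -0.298  0.09 ] [ 0.545 -0.299  0.087]
0.09 5 [ 0.542 -0.3    0.09 ] [ 0.547 -0.299  0.095] [ 0.544 -0.3    0.093]
0.1 6 [ 0.542 -0.301  0.1  ] [ 0.547 -0.299  0.104] [ 0.544 -0.3    0.103]
0.105 4 [ 0.542 -0.3    0.106] [ 0.547 -0.299  0.108] [ 0.544 -0.299  0.107]
```

View pics/s8.png

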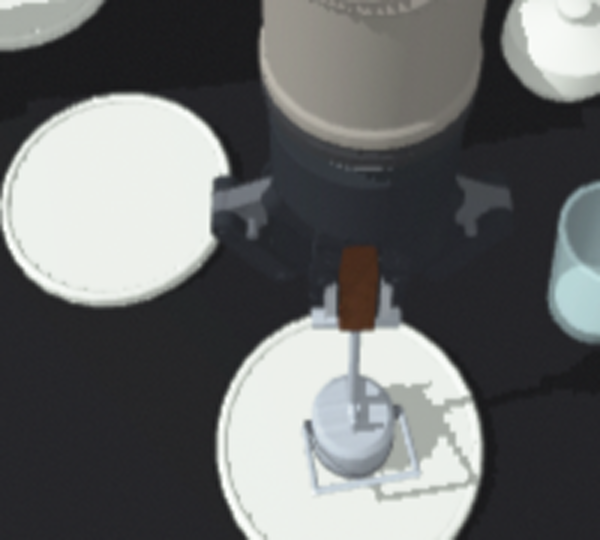

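The bail fell clear to the far (−y) side, with the bar near (360,482) in the crop. The hook is free and the can is upright and centred. I'll go up and return to the stand.

```bash
python3 -m crank '[[0,0,0,-0.006,0],[0,0,0,-0.012,0],[0,0,0,-0.02,0],[0,0,0,-0.025,0],[0,0,0,-0.025,0],[0,0,0,-0.025,0],[0,0,0,-0.02,0],[0,0,0,0,0]]'
python3 -m crank '[[0,-0.0059,-0.0359,0,0],[0,-0.0059,-0.0359,0,0],[0,-0.0059,-0.0359,0,0],[0,-0.0059,-0.0359,0,0],[0,-0.0059,-0.0359,0,0],[0,-0.0059,-0.0359,0,0],[0,-0.0059,-0.0359,0,0],[0,-0.0059,-0.0359,0,0]]'
python3 -m crank '[[0,-0.0059,-0.0359,0,0],[0,-0.0059,-0.0359,0,0],[0,-0.0059,-0.0359,0,0],[0,-0.0059,-0.0359,0,0],[0,-0.0059,-0.0359,0,0],[0,-0.0059,-0.0359,0,0],[0,-0.0059,-0.0359,0,0],[0,-0.0059,-0.0359,0,0]]'
python3 -m crank '[[0,0,0,0,-0.148],[0,0,0,0,-0.148],[0,0,0,0,-0.148],[0,0,0,0,-0.148],[0,0,0,0,-0.148],[0,0,0,0,-0.148],[0,0,0,0,-0.148],[0,0,0,0,-0.148]]' >/dev/null
python3 -m crank '[[0,0,0,0,-0.148],[0,0,0,0,-0.148],[0,0,0,0,-0.144],[0,0,0,0,0]]'
python3 -c "from h import *;go(.5292,.2865,.29,1.486)"
```

```text
clock: 20.15
position: [0.5442, -0.2964, 0.394]
tcp_rot: [3.14, -0.007, -0.138]
wrist_force: [0.7, 0.7, -1.4]
opening: 0.2
clock: 20.95
position: [0.5356, -0.0029, 0.3894]
tcp_rot: [-3.141, 0.0, -0.138]
wrist_force: [0.9, 0.5, -0.8]
opening: 0.203
clock: 21.75
position: [0.5285, 0.2879, 0.3893]
tcp_rot: [3.141, 0.001, -0.138]
wrist_force: [-0.7, -0.3, -0.9]
opening: 0.205
clock: 22.95
position: [0.5288, 0.2863, 0.3892]
tcp_rot: [-3.141, 0.001, 1.487]
wrist_force: [0.7, -0.0, -1.2]
opening: 0.201
t 22.95 p [0.5288 0.2863 0.3892] rpy [-3.141e+00  1.000e-03  1.487e+00] F [ 0.7 -0.  -1.2] op 0.2 q [-0.74  0.29  0.18  1.64 -0.06  1.22  0.94]
shift now [0.0003 0.0004 0.0992]  twist 0.001  shift after twist [0.0003 0.0004 0.0992]
```

```bash
python3 -m crank '[[0,0,0,0.02,0],[0,0,0,0.03,0],[0,0,0,0.03,0],[0,0,0,0.03,0],[0,0,0,0.025,0],[0,0,0,0.015,0],[0,0,0,0,0],[0,0,0,0,0]]'
python3 - <<'E'
from h import *
go(.5292,.2865,.2175,1.486)
for n in("side","top"):
    p,W=cloud(n)
    for a,b in((.03,.05),(.05,.07),(.07,.09),(.09,.105),(.139,.15),(.15,.17)):
        s=sel(W,(.529,.287),.03,a,b)
        if len(s)>3: print(n,a,len(s),s.min(0).round(3),s.max(0).round(3),np.median(s,0).round(3))
E
```

```text
clock: 23.75
position: [0.5294, 0.2869, 0.2405]
tcp_rot: [3.141, -0.0, 1.485]
wrist_force: [-0.3, 0.0, -0.5]
opening: 0.204
t 23.75 p [0.5294 0.2869 0.2405] rpy [ 3.141 -0.     1.485] F [-0.3  0.  -0.5] op 0.2 q [-0.72  0.43  0.16  1.81 -0.08  0.92  0.96]
shift now [-0.0004 -0.0002  0.023 ]  twist -0.001  shift after twist [-0.0004 -0.0002  0.023 ]
side 0.03 36 [0.514 0.283 0.035] [0.546 0.288 0.05 ] [0.53  0.286 0.041]
side 0.05 14 [0.528 0.283 0.05 ] [0.546 0.288 0.066] [0.531 0.285 0.056]
side 0.07 13 [0.529 0.282 0.07 ] [0.533 0.287 0.09 ] [0.531 0.284 0.079]
side 0.09 9 [0.528 0.282 0.091] [0.533 0.286 0.101] [0.53  0.285 0.096]
side 0.139 9 [0.526 0.262 0.144] [0.532 0.276 0.15 ] [0.529 0.266 0.149]
side 0.15 44 [0.521 0.264 0.15 ] [0.539 0.281 0.169] [0.53  0.277 0.156]
top 0.03 42 [0.514 0.284 0.037] [0.548 0.291 0.05 ] [0.529 0.287 0.041]
top 0.05 13 [0.515 0.284 0.05 ] [0.546 0.289 0.067] [0.53  0.286 0.053]
```

Shank vertical at (0.530,0.287). Setting it on the prongs gently.

```bash
python3 -m crank '[[0,0,0,0.008,0],[0,0,0,0.007,0],[0,0,0,0.004,0],[0,0,0,0.002,0],[0,0,0,0.0015,0],[0,0,0,0,0],[0,0,0,0,0]]'
python3 -c "from h import *;go(.5292,.2865,.2165,1.486)"
```

```text
clock: 24.55
position: [0.5291, 0.2867, 0.2174]
tcp_rot: [3.141, -0.0, 1.486]
wrist_force: [0.6, 0.5, -1.4]
opening: 0.2
t 24.55 p [0.5291 0.2867 0.2174] rpy [ 3.141 -0.     1.486] F [ 0.6  0.5 -1.4] op 0.2 q [-0.72  0.45  0.16  1.82 -0.09  0.87  0.97]
shift now [-0.0002  0.0001  0.0009]  twist -0.0  shift after twist [-0.0002  0.0001  0.0009]
```

```bash
python3 -m crank '[[0,0,0,0.001,0],[0,0,0,0.001,0],[0,0,0,0,0],[0.3,0,0,0,0],[0.5,0,0,0,0],[1,0,0,0,0],[1,0,0,0,0],[1,0,0,0,0]]'
python3 -m crank '[[1,0,0,0,0],[1,0,0,0,0],[1,0,0,-0.01,0],[1,0,0,-0.02,0],[1,0,0,-0.03,0],[1,0,0,-0.03,0],[1,0,0,-0.03,0],[1,0,0,0,0]]'
python3 - <<'E'
from h import *
go(.5292,.2865,.36,1.486)
for n in("side","top"):
    p,W=cloud(n)
    for a,b in((.018,.03),(.05,.1),(.125,.135),(.145,.18),(.18,.19)):
        s=sel(W,(.529,.287),.03,a,b)
        if len(s)>3: print(n,a,len(s),s.min(0).round(3),s.max(0).round(3),np.median(s,0).round(3))
    q=sel(W,(.542,-.303),.028,.04,.05);print("can",len(q),(q.min(0)+q.max(0))/2,np.median(q[:,2]))
    for k in("tumbler","sugar_pot","milk_jug"):
        r=pinpoint(p,k)
        if r: print(n,k,atz(p,r[0]["uv"],0).round(3))
    if n=="side": save(p,"s9.png",s=1.4)
E
```

```text
clock: 25.35
position: [0.529, 0.2867, 0.2152]
tcp_rot: [-3.141, 0.0, 1.486]
wrist_force: [-0.4, 0.7, -0.3]
opening: 0.955
clock: 26.15
position: [0.5308, 0.2875, 0.3409]
tcp_rot: [3.135, -0.006, 1.486]
wrist_force: [0.0, 0.4, 0.0]
opening: 0.997
t 26.15 p [0.5308 0.2875 0.3409] rpy [ 3.135 -0.006  1.486] F [0.  0.4 0. ] op 1.0 q [-0.74  0.32  0.18  1.71 -0.06  1.11  0.94]
shift now [-0.0011 -0.0015 -0.0191]  twist -0.0  shift after twist [-0.0011 -0.0015 -0.0191]
side 0.018 13 [0.515 0.281 0.018] [0.545 0.286 0.029] [0.529 0.284 0.024]
side 0.05 35 [0.527 0.281 0.051] [0.533 0.29  0.1  ] [0.53  0.283 0.08 ]
side 0.125 40 [0.508 0.262 0.125] [0.537 0.304 0.135] [0.527 0.276 0.127]
side 0.145 87 [0.521 0.274 0.146] [0.54  0.291 0.18 ] [0.53  0.277 0.163]
side 0.18 39 [0.523 0.274 0.18 ] [0.539 0.294 0.187] [0.531 0.281 0.184]
can 626 [ 0.54207497 -0.30231912  0.04504476] 0.04780453964317194
side tumbler [ 0.72  -0.236  0.   ]
side sugar_pot [ 0.75  -0.059  0.   ]
side milk_jug [0.734 0.21  0.   ]
top 0.018 20 [0.513 0.283 0.018] [0.545 0.289 0.028] [0.529 0.285 0.023]
top 0.05 8 [0.527 0.284 0.053] [0.531 0.287 0.067] [0.528 0.284 0.057]
top 0.125 59 [0.507 0.264 0.125] [0.537 0.309 0.134] [0.527 0.277 0.127]
top 0.145 43 [0.52  0.277 0.146] [0.529 0.294 0.18 ] [0.522 0.279 0.161]
top 0.18 29 [0.522 0.278 0.181] [0.527 0.295 0.186] [0.523 0.287 0.184]
can 420 [ 0.54291804 -0.30049046  0.04505354] 0.04717492334314621
top tumbler [ 0.712 -0.243  0.   ]
top sugar_pot [ 0.742 -0.045  0.   ]
top milk_jug [0.74  0.213 0.   ]
```

View pics/s9.png

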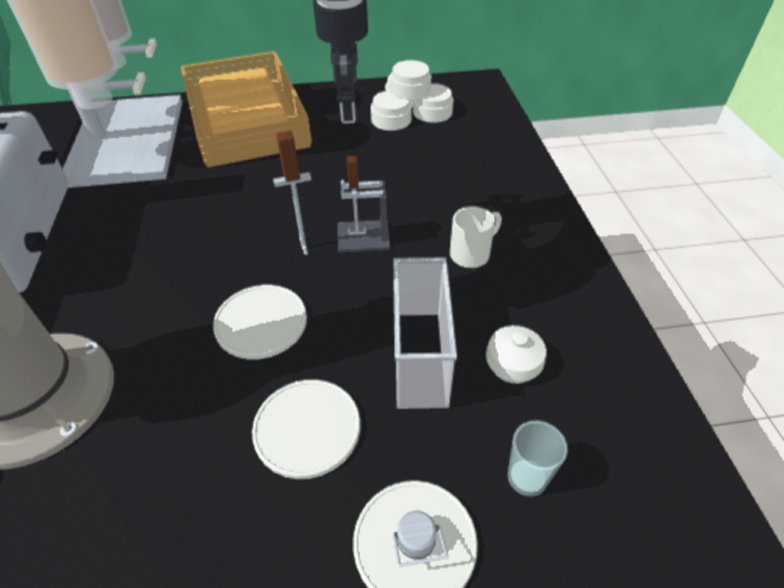

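Everything is in place: can upright on the plate at (415,535), hook back on its stand at (353,190), bin empty, and the other things where they were. Handing in.

```bash
python3 -m crank '[[1,0,0,0,0],[1,0,0,0,0],[1,0,0,0,0]]' && python3 -c "from rig import *;print(sign_off())"
```

```text
clock: 26.85
position: [0.529, 0.2867, 0.3351]
tcp_rot: [-3.141, 0.0, 1.486]
wrist_force: [-1.0, -0.8, 0.3]
opening: 0.999
the job is handed in; nothing more can be done
None
```

The canister is on the middle of the plate, the hook is back on its stand, and the job was handed in at about 27 s. I took the small hook, slipped it under the bail, lifted the canister out and set it down upright. I then unhooked it and hung the hook back as it was; the gripper never touched the canister.

**Last checks:**
- **Canister:** its centre is within about 2 mm of the plate's centre. Its top is 47–48 mm above the counter, so it stands flat.
- **Hook:** its handle and shank are back at the starting place on the stand.
- **Other things:** the tumbler, sugar pot and milk jug are where they were, within the roughly 1 cm spread of the measurements.

**What disagreed:**
- **Bail in the bin:** it leaned only about 25 mm out, with the bar at z ≈ 0.066, not the 39 mm of the 1.2 rad stop. I worked from the images. After unhooking it fell to the other side, close to the stated stop.
- **Which plate:** a white edge at the far right of the top view fitted a clearly larger circle, out of reach. I took it not to be one of the plates.

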